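# Proof-pull of a pressed-in pin on the bench pull stand

### The job

Proof-load the pin of the white bracket bolted to the bench pull stand: slide the gauge's tell-tale tab back to zero against the pointer, then draw the D-handle out until the pointer is level with the nose of the set clip, not past it, and hold it there for two seconds. Then ease the handle fully home without letting it snap back, and let go, so that the tell-tale is left standing level with the clip's nose; do not shift the clip or the things lying about.

Things in the scene. Friction and masses are not known exactly. Their poses are not given: they have to be found in the camera images.
- stand: Fixed bench pull stand along its own x. Origin: on the bench under the middle of the gauge housing (aluminium, 204 x 66 mm, x -102 to 102, top face 78 mm above the bench, white scale plate, central slot). Steel base plate 12 mm high, x -100 to 270, y -65 to 65; white bracket up to 120 mm high at x 150 to 266. The handle leaves the -x end; pulling goes along the stand's -x.
- gauge (a joint): Draw of the sprung drawbar that carries D-handle and pointer, in m: 0 = home, grows as the handle is pulled out along the stand's -x, stop at 0.115. The spring pulls home with 2 N at home plus 200 N per metre (18 N at 0.080), damping 20 N per m/s; let go, it snaps back.
- handle (a point): Centre of the D-handle's grip bar (its side farthest from the housing), 55 mm above the bench. The D-handle is a flat level loop of 12 mm round steel: grip bar 66 mm long along the stand's y, the bar across from it 58 mm nearer the housing (+x), so the opening is 46 mm (x) by 54 mm (y), over bare bench. A finger put down through the opening can hook the grip bar.
- pointer (a point): Reading edge of the pointer, a dark steel blade 3 mm thick lying across the scale, 7 mm above the housing top, fixed to the drawbar. The point is on its -x face, at the end nearest the clip.
- telltale (a joint): Position of the tell-tale (drag pointer), in m: 0 = zero (touching the pointer when the drawbar is home), grows towards the handle (-x of the stand), stop at 0.116. Stays where it is left (1 N friction); the drawn pointer pushes it ahead and leaves it behind at the highest reading.
- tab (a point): Top of the tell-tale's +x face, the face that the pointer touches and that gives the reading. A black upright thumb tab in the middle of the housing's top, 20 mm wide (y), its top 24 mm above the housing (102 mm above the bench), foot 24 mm wide and 8 mm thick (x). To zero it push along the stand's +x on its -x face, 8 mm behind this point.
- clip (a joint): Position of the set clip on the scale, in m, in the same measure as gauge and telltale: pointer or tell-tale is level with the clip's nose when their joint values are equal. The clip is stiff (30 N) and is not to be moved.
- nose (a point): Tip of the pointed nose of the set clip, a small steel rider 14 mm long on the -y edge of the housing, 4 mm proud of its top. Axes as the stand's.
- sleeve_tall: Bystander: dark steel tube standing upright, 42 mm across, 75 mm high; origin at the centre of its underside.
- sleeve_short: Bystander: dark steel tube standing upright, 48 mm across, 45 mm high; origin at the centre of its underside.
- screwdriver: Bystander: screwdriver lying along its x axis, about 200 mm long.
- spanner: Bystander: open spanner lying along its x axis, about 180 mm long.
- spare_bracket: Bystander: small white bracket casting, 85 x 75 mm, 76 mm high; origin at the centre of its underside.
- pin_tray: Bystander: violet plastic tray, 110 x 85 x 30 mm; origin at the centre of its underside.
- washer: Bystander: flat steel washer, 38 mm across, 6 mm thick.

How it is judged (in metres and radians):
On the way, in this order (a step that is already met when the one before it is completed fails the run):
1. the tell-tale is pushed back to zero (within 5 mm, one scale division) with the handle home (value of joint each of telltale, gauge below 0.005 m), for 0.2 s.
2. the handle is drawn out and the pointer held level with the clip's nose (within 5 mm) for two seconds (x of pointer in the frame of nose between -0.005 and 0.005 m), for 1.8 s.
At the end, for the whole second after the job is handed in: The handle is fully home (within 3 mm), and the tell-tale stands level with the clip's nose (within 5 mm) (value of joint gauge below 0.003 m and x of tab in the frame of nose between -0.005 and 0.005 m); the robot touches nothing.
It fails at once if the pointer is drawn more than 8 mm past the clip's nose (x of pointer in the frame of nose below -0.008 m).
It fails at once if the handle snaps back (faster than 0.3 m/s) (velocity of joint gauge below -0.3 m/s).
It fails at once if the set clip is shifted by more than 3 mm (distance of nose from where it was at the start of the episode above 0.003 m).
It fails at once if something lying about is shifted by more than 15 mm (distance of any of sleeve_tall, sleeve_short, screwdriver, spanner, spare_bracket, pin_tray, washer from where it was at the start of the episode above 0.015 m).
It also fails if it takes over 51 s, if anything falls off the work surface, if the arm or the gripper's body presses on something with over 40 N, if the wrist force passes 120 N, or if a joint passes its speed limit or range.

### The arm

A 6-joint arm with a two-finger parallel gripper is mounted at the origin on the work surface. World frame = base frame: x ahead of the robot, y to its left, z up, the work surface at z = 0. Lengths are in mm, angles in rad, forces in N, time in s.
With the tool pointing down it reaches from about 300 to 750 mm from the base axis. Payload 8.5 kg.
Tool frame: the origin (TCP) lies midway between the tips of the shut fingers; the grasp point (between the pads) lies 19 mm behind it; z points along the fingers, y is the line along which they close (so a half turn about z gives the same grasp; the last joint's range is limited). The gripper opens to 85 mm and grips with 20 to 120 N. Pads are 22 mm wide; open, the fingers measure 114 mm over their backs; the gripper's body (76 mm by 85 mm) begins 54 mm behind the grasp point. The pads swing forward as they close: fully open they stand 13 mm farther back than shut.
Start: joints at [1.032, 0.381, 1.297, -0, 1.464, -0.215], TCP at [174.985, 521.402, 231.322] pointing down, gripper open.
Joint ranges: [-3.11, 3.11], [-0.89, 2.33], [0.22, 2.48], [-1.42, 4.56], [0.17, 2.85], [-2.88, 2.88]. Speed limits (rad/s): [2.39, 2.39, 3.14, 3.14, 3.14, 3.14].

### API

Orientations are given as a rotation vector (axis times angle).
In Python, from station import robot gives the robot as it stands.
- The arm moves only by the shell command python3 -m pendant 'ROWS' [FORCE]. ROWS is JSON, a list of rows, each an object with "xyz": the shift along the tool's x, y, z in m, a list of three; "twist": the turn, a rotation vector about the tool's x, y, z in degrees, a list of three; "gripper": the closure, from -1 (fully open) to 1 (shut). A call has exactly 10 rows; each row shifts and turns the commanded pose from where the row before left it, along the tool's axes as they then stand; what a row does not reach is not made up. A row lasts 1/10 s, in which the tool goes at most 50 mm and 8.59 degrees, less where a joint would pass 70% of its speed; a pose out of reach is approached as far as the arm can. A call is refused whole if a number of a shift passes 0.05 or a number of a turn 8.59, either way. A call with a gripper value outside its range is refused whole. The fingers move at their own pace and stop on an object; FORCE is the grip in N (left out, the last holds). Time passes only in rows, so rows that do not move let the fingers close, or fill a call up. It gives the time, the measured TCP pose, the force, the opening and the grip force at its end, in the units of the state.
- robot.state(): the state, without advancing time (a new reading comes with each control period).
- robot.get_image(name): name is "side" or "top"; returns (picture, depth): 480x640x3 uint8, red, green, blue; 480x640 float32, mm along the optical axis (not along the pixel's ray), 0 where there is no reading.
- robot.camera_model(name): a dict with "fx", "fy", "cx", "cy" (pixels), "R" (3x3) and "t" (3): a world point X has camera coordinates R X + t. Camera axes: x right, y down, z forward; pixel columns grow to the right and rows downward; lengths in mm; the calibration is good to about 2 mm. A picture is of the moment at which its call begins. camera_model takes no time and is no camera call.
- robot.hand_in(): hands the job in; it is judged then, once.
The state is a dict: "t": time; "joint_positions": joint angles; "qvel": joint speeds; "joint_torque": joint torques, N m; "position": TCP position; "orientation": TCP orientation; "wrist_force": force on the tool from outside, world axes, zero at the start; "torque": the same for the moment, N m; "width": opening from 0.0 (shut) to 1.0 (fully open); "grasp_force": force on a finger pad.
Only numpy, scipy, OpenCV 4.12 (cv2) and the standard library are available. Lean on these libraries where they do the work, as an engineer would, in place of code of your own. Each camera call takes 0.05 s, during which the arm holds its last target. There are 200 camera calls.

## Working session

There is one attempt and no reset: what is moved stays moved. The work goes in short steps, Python scripts to look and compute and a shell command to move; the robot and the scene stay as the last step left them, time stands still between calls to the robot, and variables do not carry over. Pictures are saved under pics/ and viewed, at most 10 in all, crops included, and the job is handed in when it is done.

```bash
mkdir -p pics; python3 - <<'E'
from station import robot
import cv2,numpy as np
for n in("top","side"):
    p,d=robot.get_image(n); cv2.imwrite(f"pics/{n}0.png",p[:,:,::-1]); np.savez(f"{n}0.npz",p=p,d=d)
    m=robot.camera_model(n); print(n,m)
s=robot.state(); print(s)
E
```

```text
top {'fx': 576.7223378817458, 'fy': 576.7223378817458, 'cx': 319.12641937520306, 'cy': 241.87070404325254, 'R': array([[-0.01573781, -0.99986235,  0.00525466],
       [-0.99395176,  0.01507311, -0.10877825],
       [ 0.10868407, -0.00693481, -0.99405215]]), 't': array([-2.01898014e-01,  5.71408415e+02,  9.43159455e+02])}
side {'fx': 434.8254095315723, 'fy': 434.8254095315723, 'cx': 329.25661828202755, 'cy': 238.21245511251294, 'R': array([[ 0.866191  , -0.49964523,  0.00823385],
       [-0.25269864, -0.45217761, -0.85538226],
       [ 0.43111083,  0.73884373, -0.51793184]]), 't': array([-487.04738378,  224.2799391 ,  535.05924272])}
{'t': 0.1, 'joint_positions': array([ 1.03171753e+00,  3.81126803e-01,  1.29815017e+00, -4.09509357e-05,
        1.46359680e+00, -2.15301918e-01]), 'qvel': array([-0.00074329, -0.00204895, -0.00119053, -0.00044156,  0.00028603,
        0.00034012]), 'joint_torque': array([ 4.49010171e-03, -4.49219763e+01, -2.31658405e+01, -1.05308388e-04,
        3.64041945e-03,  4.82403561e-05]), 'position': array([174.85961672, 521.19050923, 230.78623305]), 'orientation': array([-5.06292067e-01, -3.10008749e+00,  1.89420490e-03]), 'wrist_force': array([0.90027696, 0.06136617, 0.62394599]), 'torque': array([ 0.00484458, -0.05234681,  0.04634974]), 'grasp_force': 0.0, 'width': 0.998328026990699}
```

View pics/top0.png

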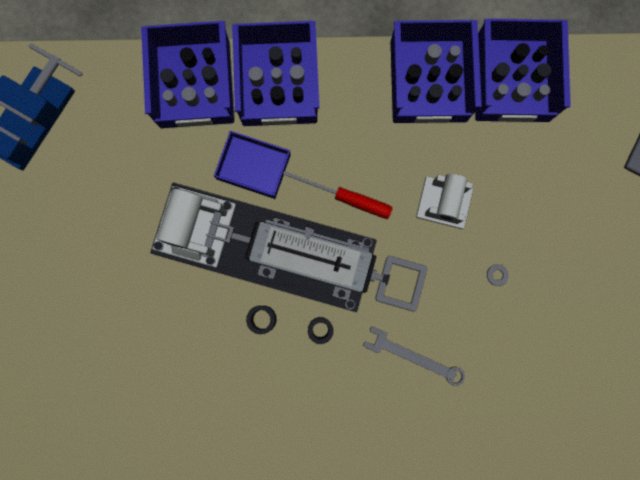

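View pics/side0.png

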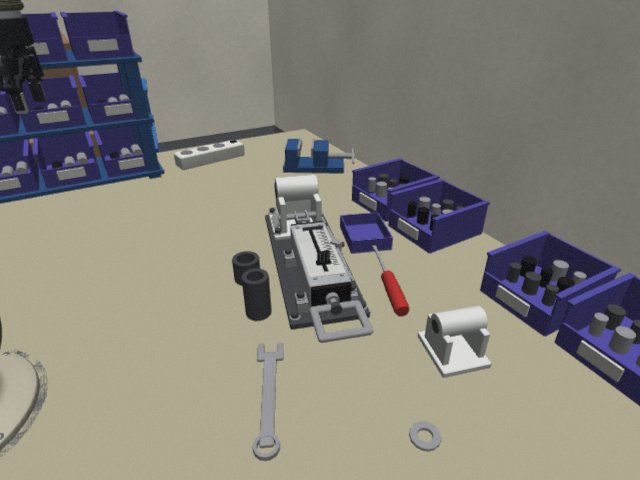

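The stand runs from the bracket at top px (190,220) to the D-handle at (402,283). The tab is near (338,264), and the clip should be on the upper (far) edge, near (308,232). I'll zoom in on the gauge.

```bash
python3 - <<'E'
import cv2,numpy as np
p=np.load("top0.npz")["p"][:,:,::-1]; c=p[205:320,235:435]
cv2.imwrite("pics/topc.png",cv2.resize(c,None,fx=4,fy=4,interpolation=cv2.INTER_CUBIC))
p=np.load("side0.npz")["p"][:,:,::-1]; c=p[205:345,265:385]
cv2.imwrite("pics/sidec.png",cv2.resize(c,None,fx=4,fy=4,interpolation=cv2.INTER_CUBIC))
E
```

```text
(no output)
```

View pics/topc.png

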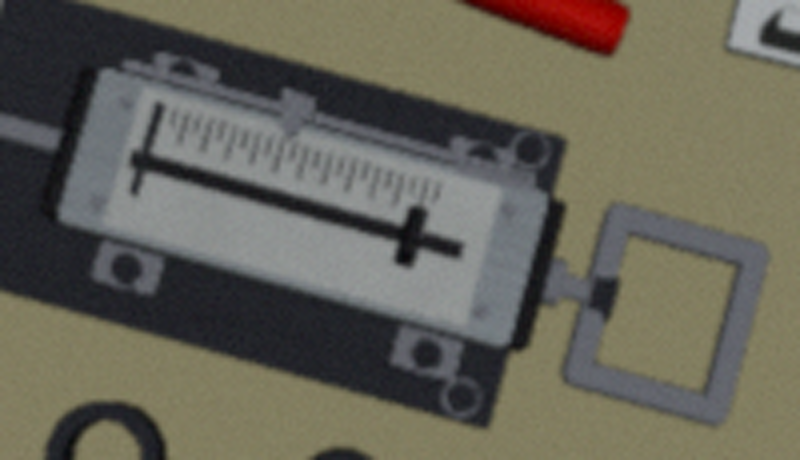

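View pics/sidec.png

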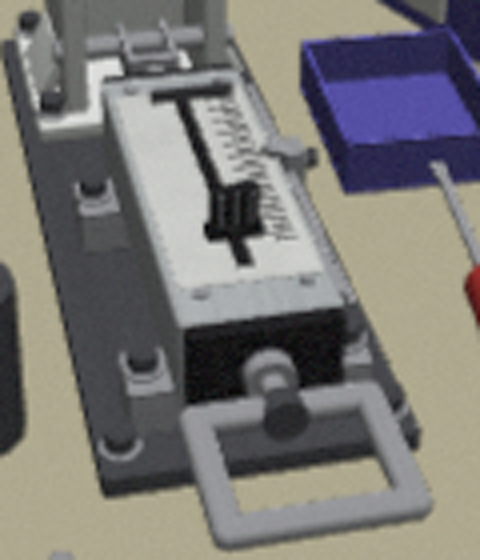

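The zoomed top crop (4x, offset 235,205) shows:

| Feature | Crop px |
|---|---|
| Pointer -x face, clip end | (162,106) |
| Clip nose tip | (291,133) |
| Tab | (411,235) |
| Grip bar corners | (753,248) to (716,412) |

The side crop confirms that the tab stands far out and the clip sits on the edge nearest the tray.

```bash
cat > h.py <<'E'
from station import robot
import numpy as np
from scipy.spatial.transform import Rotation as Ro
def ray(n,uv,z):
    m=robot.camera_model(n);R,t=m["R"],m["t"]
    c=-R.T@t; d=R.T@np.array([(uv[0]-m["cx"])/m["fx"],(uv[1]-m["cy"])/m["fy"],1]); return c+d*(z-c[2])/d[2]
def T(u,v,z): return ray("top",(235+(u+.5)/4-.5,205+(v+.5)/4-.5),z)
def S(u,v,z): return ray("side",(265+(u+.5)/4-.5,205+(v+.5)/4-.5),z)
def rel():
    s=robot.state(); return s["position"],Ro.from_rotvec(s["orientation"]).as_matrix(),s
E
python3 - <<'E'
from h import *
# scale plate/slot
a,b=T(135,157,78),T(462,250,78)
# grip bar
g1,g2=T(753,248,55),T(716,412,55); k1,k2=T(617,212,55),T(577,376,55)
# housing corners top
hc=[T(100,72,78),T(548,192,78),T(512,347,78),T(60,220,78)]
ax=lambda p,q: np.degrees(np.arctan2(*(p-q)[[1,0]]))
print("axis",ax(a,b),ax(k1,g1),ax(k2,g2),ax(hc[0],hc[1]),ax(hc[3],hc[2]))
th=np.radians(np.mean([ax(a,b),ax(k1,g1),ax(k2,g2),ax(hc[0],hc[1]),ax(hc[3],hc[2])]))
xs=np.array([np.cos(th),np.sin(th),0]); ys=np.array([-xs[1],xs[0],0])
o=np.mean(hc,0); o[2]=0
P={"grip":(g1+g2)/2,"near":(k1+k2)/2,"pointer":T(162,106,86),"nose":T(291,133,82),"tabtopR":T(419,210,102),"tabL":T(402,230,102),"tabfootR":T(420,240,86),
"gripS":(S(215,540,55)+S(428,500,55))/2,"noseS":S(265,147,82),"pointerS":S(232,90,86),"tabS_foot":S(232,240,80)}
p,R,s=rel()
print("stand o",o,np.degrees(th)); np.savez("st.npz",o=o,th=th)
for k,v in P.items():
    d=v-o; print(k,v.round(1),"stand",(d@xs).round(1),(d@ys).round(1),"tool",(R.T@(v-p)).round(1))
print("tool y angle",np.degrees(np.arctan2(R[1,1],R[0,1])),R.round(3))
E
```

```text
axis 73.20213560442443 74.21215970129144 74.61459221786147 74.0412208822172 73.43327006974727
stand o [542.89992651   5.08256126   0.        ] 73.90067569510836
grip [ 492.  -169.8   55. ] stand -182.2 0.4 tool [-520.5 -554.   176.4]
near [ 507.5 -114.    55. ] stand -124.2 1.0 tool [-517.5 -496.1  176.3]
pointer [583.7  61.3  86. ] stand 65.3 -23.6 tool [-533.9 -305.7  145. ]
nose [572.5  10.   82. ] stand 13.0 -27.1 tool [-539.6 -357.9  149.1]
tabtopR [539.2 -39.8 102. ] stand -44.1 -8.8 tool [-523.9 -415.8  129.2]
tabL [531.4 -33.  102. ] stand -39.8 0.5 tool [-514.4 -411.8  129.2]
tabfootR [528.5 -40.6  86. ] stand -47.9 1.1 tool [-514.1 -419.9  145.2]
gripS [ 488.6 -170.7   55. ] stand -184.0 3.4 tool [-517.6 -555.9  176.4]
noseS [570.5  10.1  82. ] stand 12.4 -25.1 tool [-537.7 -358.5  149.1]
pointerS [578.8  53.8  86. ] stand 56.8 -21.0 tool [-531.7 -314.4  145.1]
tabS_foot [525.4 -41.6  80. ] stand -49.7 3.9 tool [-511.4 -421.8  151.2]
tool y angle 71.44921227296464 [[-0.948  0.318 -0.001]
 [ 0.318  0.948 -0.001]
 [ 0.    -0.001 -1.   ]]
```

```bash
python3 -m pendant '[{"xyz":[0,0,0],"twist":[0,0,-2.4],"gripper":1},{"xyz":[-0.033,-0.032,0],"twist":[0,0,0],"gripper":1},{"xyz":[-0.033,-0.032,0],"twist":[0,0,0],"gripper":1},{"xyz":[-0.033,-0.032,0],"twist":[0,0,0],"gripper":1},{"xyz":[-0.033,-0.032,0],"twist":[0,0,0],"gripper":1},{"xyz":[-0.033,-0.032,0],"twist":[0,0,0],"gripper":1},{"xyz":[-0.033,-0.032,0],"twist":[0,0,0],"gripper":1},{"xyz":[-0.033,-0.032,0],"twist":[0,0,0],"gripper":1},{"xyz":[-0.033,-0.032,0],"twist":[0,0,0],"gripper":1},{"xyz":[-0.033,-0.032,0],"twist":[0,0,0],"gripper":1}]' 40
python3 -m pendant '[{"xyz":[-0.033,-0.032,0],"twist":[0,0,0],"gripper":1},{"xyz":[-0.033,-0.032,0],"twist":[0,0,0],"gripper":1},{"xyz":[-0.033,-0.032,0],"twist":[0,0,0],"gripper":1},{"xyz":[-0.033,-0.032,0],"twist":[0,0,0],"gripper":1},{"xyz":[-0.033,-0.032,0],"twist":[0,0,0],"gripper":1},{"xyz":[-0.033,-0.032,0],"twist":[0,0,0],"gripper":1},{"xyz":[0,0,0.02],"twist":[0,0,0],"gripper":1},{"xyz":[0,0,0.02],"twist":[0,0,0],"gripper":1},{"xyz":[0,0,0],"twist":[0,0,0],"gripper":1},{"xyz":[0,0,0],"twist":[0,0,0],"gripper":1}]'
cat >> h.py <<'E'
def where():
    f=np.load("st.npz");th=float(f["th"]);p,R,s=rel();d=p-f["o"]
    xs=np.array([np.cos(th),np.sin(th),0]);ys=np.array([-xs[1],xs[0],0]);F=s["wrist_force"]
    print("t",round(s["t"],2),"stand",np.round([d@xs,d@ys,d[2]],1),"ang err",round(np.degrees(np.arctan2(R[1,1],R[0,1])-th),2),"tilt",R[:,2].round(3),"F stand",np.round([F@xs,F@ys,F[2]],1),"w",round(s["width"],2))
E
python3 -c "from h import *;where()"
```

```text
t: 1.1
position: [380.6, 160.4, 231.3]
orientation: [-0.441, -3.11, -0.0]
wrist_force: [0.7, 1.0, -1.1]
width: 0.004
grasp_force: 0.0
t: 2.1
position: [516.9, -77.3, 191.7]
orientation: [-0.441, -3.11, -0.0]
wrist_force: [-0.4, -0.5, 0.0]
width: 0.002
grasp_force: 0.0
t 2.1 stand [-86.3   2.1 191.7] ang err -0.04 tilt [-0.  0. -1.] F stand [-0.6  0.2  0. ] w 0.0
```

```bash
python3 -m pendant '[{"xyz":[-0.001,0,0.025],"twist":[0,0,0],"gripper":1},{"xyz":[-0.001,0,0.025],"twist":[0,0,0],"gripper":1},{"xyz":[0,0,0.025],"twist":[0,0,0],"gripper":1},{"xyz":[0,0,0.015],"twist":[0,0,0],"gripper":1},{"xyz":[0,0,0.010],"twist":[0,0,0],"gripper":1},{"xyz":[0,0,0],"twist":[0,0,0],"gripper":1},{"xyz":[0,0.01,0],"twist":[0,0,0],"gripper":1},{"xyz":[0,0.01,0],"twist":[0,0,0],"gripper":1},{"xyz":[0,0.01,0],"twist":[0,0,0],"gripper":1},{"xyz":[0,0.01,0],"twist":[0,0,0],"gripper":1}]'
python3 -c "from h import *;where()"
python3 -m pendant '[{"xyz":[0,0.01,0],"twist":[0,0,0],"gripper":1},{"xyz":[0,0.01,0],"twist":[0,0,0],"gripper":1},{"xyz":[0,0.01,0],"twist":[0,0,0],"gripper":1},{"xyz":[0,0.01,0],"twist":[0,0,0],"gripper":1},{"xyz":[0,0.01,0],"twist":[0,0,0],"gripper":1},{"xyz":[0,0.01,0],"twist":[0,0,0],"gripper":1},{"xyz":[0,0.01,0],"twist":[0,0,0],"gripper":1},{"xyz":[0,0.005,0],"twist":[0,0,0],"gripper":1},{"xyz":[0,0,0],"twist":[0,0,0],"gripper":1},{"xyz":[0,0,0],"twist":[0,0,0],"gripper":1}]'
python3 - <<'E'
from h import *;where()
import cv2
p,d=robot.get_image("side"); cv2.imwrite("pics/side1.png",cv2.resize(p[170:345,245:405,::-1],None,fx=3.4,fy=3.4,interpolation=cv2.INTER_CUBIC))
E
```

```text
t: 3.1
position: [530.7, -38.7, 92.0]
orientation: [0.44, 3.109, -0.001]
wrist_force: [0.7, -2.0, 2.9]
width: 0.004
grasp_force: 1.1
t 3.1 stand [-45.4  -0.4  92. ] ang err -0.02 tilt [ 0.002 -0.001 -1.   ] F stand [-1.7 -1.2  2.9] w 0.0
t: 4.1
position: [550.4, 32.8, 91.0]
orientation: [-0.441, -3.109, -0.0]
wrist_force: [0.2, -0.1, -0.4]
width: -0.003
grasp_force: 0.0
t 4.1 stand [28.7  0.5 91. ] ang err -0.04 tilt [-0.001  0.    -1.   ] F stand [-0.1 -0.3 -0.4] w -0.0
```

View pics/side1.png

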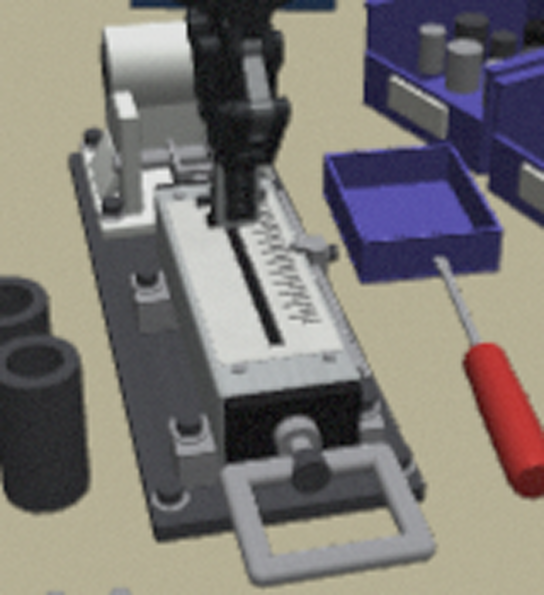

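The side view shows the shut fingers behind the tab, which is now near the pointer end. I'll finish with small steps while watching the force.

```bash
python3 -m pendant '[{"xyz":[0,0.002,0],"twist":[0,0,0],"gripper":1},{"xyz":[0,0.002,0],"twist":[0,0,0],"gripper":1},{"xyz":[0,0.002,0],"twist":[0,0,0],"gripper":1},{"xyz":[0,0.001,0],"twist":[0,0,0],"gripper":1},{"xyz":[0,0.001,0],"twist":[0,0,0],"gripper":1},{"xyz":[0,0.001,0],"twist":[0,0,0],"gripper":1},{"xyz":[0,0.001,0],"twist":[0,0,0],"gripper":1},{"xyz":[0,0,0],"twist":[0,0,0],"gripper":1},{"xyz":[0,0,0],"twist":[0,0,0],"gripper":1},{"xyz":[0,0,0],"twist":[0,0,0],"gripper":1}]'
python3 -c "from h import *;where()"
```

```text
t: 5.15
position: [553.7, 42.2, 91.4]
orientation: [0.441, 3.11, 0.0]
wrist_force: [-1.1, 0.3, 0.1]
width: -0.004
grasp_force: 0.1
t 5.15 stand [38.7 -0.1 91.4] ang err -0.05 tilt [ 0.  0. -1.] F stand [0.  1.1 0.1] w -0.0
```

```bash
python3 -m pendant '[{"xyz":[0,0.001,0],"twist":[0,0,0],"gripper":1},{"xyz":[0,0.001,0],"twist":[0,0,0],"gripper":1},{"xyz":[0,0.001,0],"twist":[0,0,0],"gripper":1},{"xyz":[0,0,0],"twist":[0,0,0],"gripper":1},{"xyz":[0,0,0],"twist":[0,0,0],"gripper":1},{"xyz":[0,0,0],"twist":[0,0,0],"gripper":1},{"xyz":[0,0,0],"twist":[0,0,0],"gripper":1},{"xyz":[0,0,0],"twist":[0,0,0],"gripper":1},{"xyz":[0,0,0],"twist":[0,0,0],"gripper":1},{"xyz":[0,0,0],"twist":[0,0,0],"gripper":1}]'
python3 - <<'E'
from h import *;where()
import cv2
p,d=robot.get_image("side"); cv2.imwrite("pics/side2.png",cv2.resize(p[195:255,280:350,::-1],None,fx=8,fy=8,interpolation=cv2.INTER_CUBIC))
E
```

```text
t: 6.15
position: [554.5, 45.1, 91.3]
orientation: [0.441, 3.11, 0.0]
wrist_force: [-0.4, 0.1, 0.3]
width: 0.003
grasp_force: 0.1
t 6.15 stand [41.6 -0.  91.3] ang err -0.05 tilt [ 0.  0. -1.] F stand [0.  0.4 0.3] w 0.0
```

View pics/side2.png

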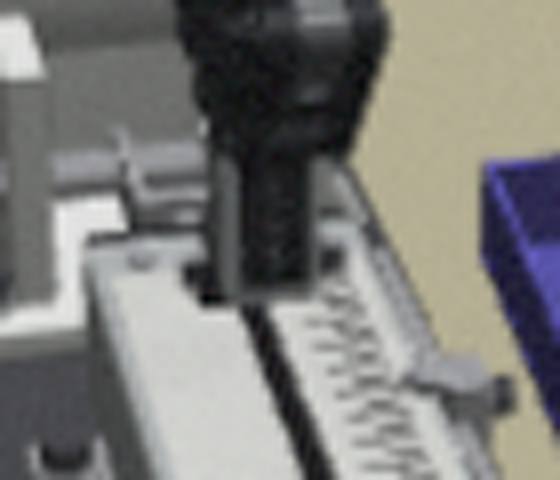

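The pointer, ends at (200,290) and (330,260), is hidden behind the fingers and there's no stop force yet. I'll keep going.

```bash
for i in 1 ; do python3 -m pendant '[{"xyz":[0,0.001,0],"twist":[0,0,0],"gripper":1},{"xyz":[0,0.001,0],"twist":[0,0,0],"gripper":1},{"xyz":[0,0.001,0],"twist":[0,0,0],"gripper":1},{"xyz":[0,0,0],"twist":[0,0,0],"gripper":1},{"xyz":[0,0,0],"twist":[0,0,0],"gripper":1},{"xyz":[0,0,0],"twist":[0,0,0],"gripper":1},{"xyz":[0,0,0],"twist":[0,0,0],"gripper":1},{"xyz":[0,0,0],"twist":[0,0,0],"gripper":1},{"xyz":[0,0,0],"twist":[0,0,0],"gripper":1},{"xyz":[0,0,0],"twist":[0,0,0],"gripper":1}]'; done
python3 -c "from h import *;where()"
```

```text
t: 7.2
position: [555.3, 47.9, 91.3]
orientation: [-0.441, -3.11, -0.0]
wrist_force: [-0.2, 0.0, 0.1]
width: -0.0
grasp_force: 0.1
t 7.2 stand [44.6  0.  91.3] ang err -0.05 tilt [-0.  0. -1.] F stand [-0.   0.2  0.1] w -0.0
```

```bash
python3 -m pendant '[{"xyz":[0,0.001,0],"twist":[0,0,0],"gripper":1},{"xyz":[0,0,0],"twist":[0,0,0],"gripper":1},{"xyz":[0,0.001,0],"twist":[0,0,0],"gripper":1},{"xyz":[0,0,0],"twist":[0,0,0],"gripper":1},{"xyz":[0,0.001,0],"twist":[0,0,0],"gripper":1},{"xyz":[0,0,0],"twist":[0,0,0],"gripper":1},{"xyz":[0,0,0],"twist":[0,0,0],"gripper":1},{"xyz":[0,0,0],"twist":[0,0,0],"gripper":1},{"xyz":[0,0,0],"twist":[0,0,0],"gripper":1},{"xyz":[0,0,0],"twist":[0,0,0],"gripper":1}]'
python3 -c "from h import *;where()"
```

```text
t: 8.2
position: [555.7, 49.2, 91.2]
orientation: [-0.442, -3.109, 0.005]
wrist_force: [-3.4, -10.5, -0.4]
width: -0.001
grasp_force: 5.2
t 8.2 stand [45.9 -0.  91.2] ang err -0.06 tilt [-0.001 -0.003 -1.   ] F stand [-11.1   0.4  -0.4] w -0.0
```

```bash
python3 -m pendant '[{"xyz":[0,-0.005,0],"twist":[0,0,0],"gripper":1},{"xyz":[0,-0.01,0],"twist":[0,0,0],"gripper":1},{"xyz":[0,0,-0.03],"twist":[0,0,0],"gripper":1},{"xyz":[0,0,-0.03],"twist":[0,0,0],"gripper":1},{"xyz":[0,-0.037,0],"twist":[0,0,0],"gripper":1},{"xyz":[0,-0.037,0],"twist":[0,0,0],"gripper":1},{"xyz":[0,-0.037,0],"twist":[0,0,0],"gripper":1},{"xyz":[0,-0.037,0],"twist":[0,0,0],"gripper":1},{"xyz":[0.001,-0.037,0],"twist":[0,0,0],"gripper":1},{"xyz":[0,0,0],"twist":[0,0,0],"gripper":1}]'
python3 - <<'E'
from h import *;where()
import cv2
p,d=robot.get_image("top"); cv2.imwrite("pics/top1.png",cv2.resize(p[205:320,235:435,::-1],None,fx=4,fy=4,interpolation=cv2.INTER_CUBIC))
E
```

```text
t: 9.2
position: [498.5, -144.6, 151.3]
orientation: [0.448, 3.109, -0.001]
wrist_force: [0.9, 0.9, -0.1]
width: 0.001
grasp_force: 0.0
t 9.2 stand [-156.1    1.1  151.3] ang err -0.3 tilt [ 0.    -0.001 -1.   ] F stand [ 1.1 -0.6 -0.1] w 0.0
```

View pics/top1.png

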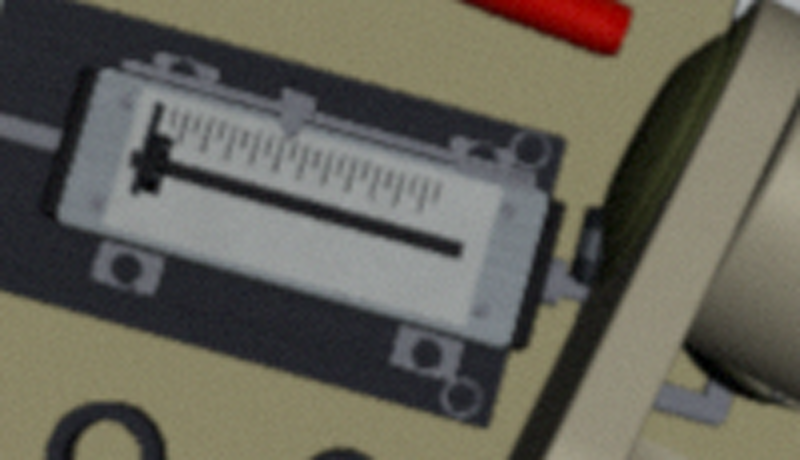

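The tab, around (152,165), now stands against the pointer, whose end is at (160,106), so it's zeroed. The nose is still at (291,133). Next I'll lower the fingers into the handle opening and start drawing.

```bash
python3 -m pendant '[{"xyz":[0,0.003,0.02],"twist":[0,0,0],"gripper":1},{"xyz":[0,0,0.025],"twist":[0,0,0],"gripper":1},{"xyz":[0,0,0.025],"twist":[0,0,0],"gripper":1},{"xyz":[0,0,0.025],"twist":[0,0,0],"gripper":1},{"xyz":[0,0,0.018],"twist":[0,0,0],"gripper":1},{"xyz":[0,0,0],"twist":[0,0,0],"gripper":1},{"xyz":[0,-0.004,0],"twist":[0,0,0],"gripper":1},{"xyz":[0,-0.003,0],"twist":[0,0,0],"gripper":1},{"xyz":[0,0,0],"twist":[0,0,0],"gripper":1},{"xyz":[0,0,0],"twist":[0,0,0],"gripper":1}]'
python3 -c "from h import *;where()"
```

```text
t: 10.25
position: [498.7, -145.1, 39.0]
orientation: [0.442, 3.109, -0.001]
wrist_force: [-0.6, 0.0, 0.2]
width: -0.002
grasp_force: 0.0
t 10.25 stand [-156.6    0.9   39. ] ang err -0.07 tilt [ 0.001 -0.001 -1.   ] F stand [-0.2  0.6  0.2] w -0.0
```

```bash
python3 -m pendant '[{"xyz":[0,-0.005,0],"twist":[0,0,0],"gripper":1},{"xyz":[0,-0.006,0],"twist":[0,0,0],"gripper":1},{"xyz":[0,-0.006,0],"twist":[0,0,0],"gripper":1},{"xyz":[0,-0.006,0],"twist":[0,0,0],"gripper":1},{"xyz":[0,-0.006,0],"twist":[0,0,0],"gripper":1},{"xyz":[0,-0.006,0],"twist":[0,0,0],"gripper":1},{"xyz":[0,-0.005,0],"twist":[0,0,0],"gripper":1},{"xyz":[0,-0.003,0],"twist":[0,0,0],"gripper":1},{"xyz":[0,0,0],"twist":[0,0,0],"gripper":1},{"xyz":[0,0,0],"twist":[0,0,0],"gripper":1}]'
python3 - <<'E'
from h import *;where()
import cv2
p,d=robot.get_image("top"); cv2.imwrite("pics/top2.png",cv2.resize(p[215:290,245:365,::-1],None,fx=6.6,fy=6.6,interpolation=cv2.INTER_CUBIC))
E
```

```text
t: 11.25
position: [486.4, -185.3, 38.5]
orientation: [-0.442, -3.11, -0.003]
wrist_force: [1.4, 7.6, 3.2]
width: 0.001
grasp_force: 4.4
t 11.25 stand [-198.6    1.5   38.5] ang err -0.08 tilt [ 0.     0.002 -1.   ] F stand [7.7 0.7 3.2] w 0.0
```

View pics/top2.png

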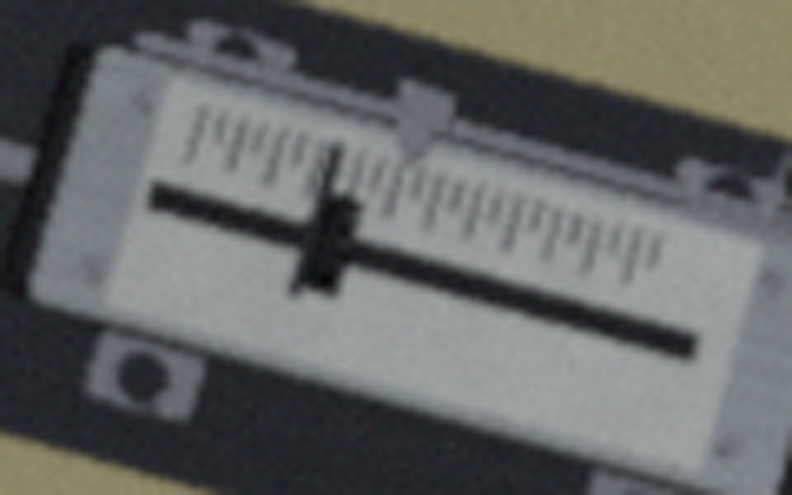

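The pointer's clip-side end is at (341,147) in this 6.6x crop (offset 245,215), and the nose tip is at (413,160). I'll compute the remaining draw.

```bash
python3 - <<'E'
from h import *
f=np.load("st.npz");th=float(f["th"]);xs=np.array([np.cos(th),np.sin(th),0]);ys=np.array([-xs[1],xs[0],0])
q=lambda u,v,z:(lambda d:(round(d@xs,1),round(d@ys,1)))(ray("top",(245+(u+.5)/6.6-.5,215+(v+.5)/6.6-.5),z)-f["o"])
print(q(341,147,87),q(341,147,85),q(413,160,82),q(335,145,87),q(408,165,82))
E
```

```text
(np.float64(30.3), np.float64(-23.5)) (np.float64(30.4), np.float64(-23.7)) (np.float64(12.9), np.float64(-25.5)) (np.float64(31.8), np.float64(-23.5)) (np.float64(13.8), np.float64(-24.0))
```

```bash
python3 -m pendant '[{"xyz":[0,-0.003,0],"twist":[0,0,0],"gripper":1},{"xyz":[0,-0.004,0],"twist":[0,0,0],"gripper":1},{"xyz":[0,-0.004,0],"twist":[0,0,0],"gripper":1},{"xyz":[0,-0.003,0],"twist":[0,0,0],"gripper":1},{"xyz":[0,-0.002,0],"twist":[0,0,0],"gripper":1},{"xyz":[0,-0.001,0],"twist":[0,0,0],"gripper":1},{"xyz":[0,0,0],"twist":[0,0,0],"gripper":1},{"xyz":[0,0,0],"twist":[0,0,0],"gripper":1},{"xyz":[0,0,0],"twist":[0,0,0],"gripper":1},{"xyz":[0,0,0],"twist":[0,0,0],"gripper":1}]'
python3 - <<'E'
from h import *;where()
import cv2
p,d=robot.get_image("top"); cv2.imwrite("pics/top3.png",cv2.resize(p[220:265,280:340,::-1],None,fx=12,fy=12,interpolation=cv2.INTER_CUBIC))
E
```

```text
t: 12.3
position: [481.7, -200.9, 38.5]
orientation: [-0.442, -3.11, -0.005]
wrist_force: [2.9, 12.0, 3.5]
width: 0.005
grasp_force: 6.2
t 12.3 stand [-214.9    1.7   38.5] ang err -0.07 tilt [ 0.     0.003 -1.   ] F stand [12.3  0.6  3.5] w 0.0
```

View pics/top3.png

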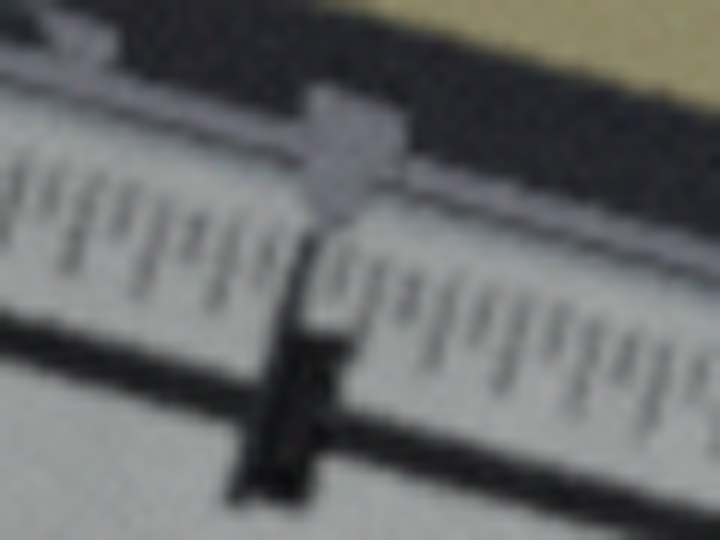

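The pointer's end edge at (320,232) is about level with the nose tip at (328,226), so it's about 1 mm short. I'll draw 0.5 mm more and hold.

```bash
python3 -m pendant '[{"xyz":[0,-0.0005,0],"twist":[0,0,0],"gripper":1},{"xyz":[0,0,0],"twist":[0,0,0],"gripper":1},{"xyz":[0,0,0],"twist":[0,0,0],"gripper":1},{"xyz":[0,0,0],"twist":[0,0,0],"gripper":1},{"xyz":[0,0,0],"twist":[0,0,0],"gripper":1},{"xyz":[0,0,0],"twist":[0,0,0],"gripper":1},{"xyz":[0,0,0],"twist":[0,0,0],"gripper":1},{"xyz":[0,0,0],"twist":[0,0,0],"gripper":1},{"xyz":[0,0,0],"twist":[0,0,0],"gripper":1},{"xyz":[0,0,0],"twist":[0,0,0],"gripper":1}]'
python3 -m pendant '[{"xyz":[0,0,0],"twist":[0,0,0],"gripper":1},{"xyz":[0,0,0],"twist":[0,0,0],"gripper":1},{"xyz":[0,0,0],"twist":[0,0,0],"gripper":1},{"xyz":[0,0,0],"twist":[0,0,0],"gripper":1},{"xyz":[0,0,0],"twist":[0,0,0],"gripper":1},{"xyz":[0,0,0],"twist":[0,0,0],"gripper":1},{"xyz":[0,0,0],"twist":[0,0,0],"gripper":1},{"xyz":[0,0,0],"twist":[0,0,0],"gripper":1},{"xyz":[0,0,0],"twist":[0,0,0],"gripper":1},{"xyz":[0,0,0],"twist":[0,0,0],"gripper":1}]'
python3 -m pendant '[{"xyz":[0,0,0],"twist":[0,0,0],"gripper":1},{"xyz":[0,0,0],"twist":[0,0,0],"gripper":1},{"xyz":[0,0.003,0],"twist":[0,0,0],"gripper":1},{"xyz":[0,0.005,0],"twist":[0,0,0],"gripper":1},{"xyz":[0,0.005,0],"twist":[0,0,0],"gripper":1},{"xyz":[0,0.005,0],"twist":[0,0,0],"gripper":1},{"xyz":[0,0.005,0],"twist":[0,0,0],"gripper":1},{"xyz":[0,0.005,0],"twist":[0,0,0],"gripper":1},{"xyz":[0,0.005,0],"twist":[0,0,0],"gripper":1},{"xyz":[0,0.005,0],"twist":[0,0,0],"gripper":1}]'
python3 -c "from h import *;where()"
```

```text
t: 13.35
position: [481.6, -201.3, 38.5]
orientation: [-0.442, -3.11, -0.006]
wrist_force: [3.8, 13.5, 5.4]
width: -0.001
grasp_force: 6.6
t: 14.35
position: [481.5, -201.3, 38.5]
orientation: [-0.442, -3.11, -0.006]
wrist_force: [4.1, 12.6, 5.1]
width: -0.007
grasp_force: 6.6
t: 15.35
position: [492.2, -166.1, 38.5]
orientation: [0.442, 3.11, 0.001]
wrist_force: [0.5, 3.4, 3.6]
width: -0.001
grasp_force: 2.0
t 15.35 stand [-178.6    1.3   38.5] ang err -0.07 tilt [ 0.     0.001 -1.   ] F stand [3.4 0.4 3.6] w -0.0
```

```bash
python3 -m pendant '[{"xyz":[0,0.004,0],"twist":[0,0,0],"gripper":1},{"xyz":[0,0.004,0],"twist":[0,0,0],"gripper":1},{"xyz":[0,0.003,0],"twist":[0,0,0],"gripper":1},{"xyz":[0,0.003,0],"twist":[0,0,0],"gripper":1},{"xyz":[0,0.003,0],"twist":[0,0,0],"gripper":1},{"xyz":[0,0.003,0],"twist":[0,0,0],"gripper":1},{"xyz":[0,0.003,0],"twist":[0,0,0],"gripper":1},{"xyz":[0,0.001,0],"twist":[0,0,0],"gripper":1},{"xyz":[0,0,0],"twist":[0,0,0],"gripper":1},{"xyz":[0,0,0],"twist":[0,0,0],"gripper":1}]'
python3 -c "from h import *;where()"
```

```text
t: 16.35
position: [498.8, -143.5, 38.3]
orientation: [-0.441, -3.11, 0.0]
wrist_force: [0.9, 0.1, -0.2]
width: -0.0
grasp_force: 0.0
t 16.35 stand [-155.     1.2   38.3] ang err -0.05 tilt [-0. -0. -1.] F stand [ 0.3 -0.8 -0.2] w -0.0
```

The force is zero, so the handle is home and the fingers are free. I'll lift out and look.

```bash
python3 -m pendant '[{"xyz":[0,0,-0.01],"twist":[0,0,0],"gripper":1},{"xyz":[0,0,-0.02],"twist":[0,0,0],"gripper":1},{"xyz":[0,0,-0.03],"twist":[0,0,0],"gripper":1},{"xyz":[0,0,-0.04],"twist":[0,0,0],"gripper":1},{"xyz":[0,0,-0.04],"twist":[0,0,0],"gripper":1},{"xyz":[0,-0.03,-0.03],"twist":[0,0,0],"gripper":1},{"xyz":[0,-0.04,0],"twist":[0,0,0],"gripper":1},{"xyz":[0,-0.04,0],"twist":[0,0,0],"gripper":1},{"xyz":[0,0,0],"twist":[0,0,0],"gripper":1},{"xyz":[0,0,0],"twist":[0,0,0],"gripper":1}]'
python3 - <<'E'
from h import *;where()
import cv2
p,d=robot.get_image("top"); cv2.imwrite("pics/top4.png",cv2.resize(p[215:290,245:365,::-1],None,fx=6.6,fy=6.6,interpolation=cv2.INTER_CUBIC))
E
```

```text
t: 17.35
position: [467.8, -249.6, 208.8]
orientation: [0.444, 3.11, 0.0]
wrist_force: [-0.2, 0.3, 0.2]
width: 0.001
grasp_force: 0.0
t 17.35 stand [-265.5    1.5  208.8] ang err -0.15 tilt [ 0.  0. -1.] F stand [0.2 0.2 0.2] w 0.0
```

View pics/top4.png

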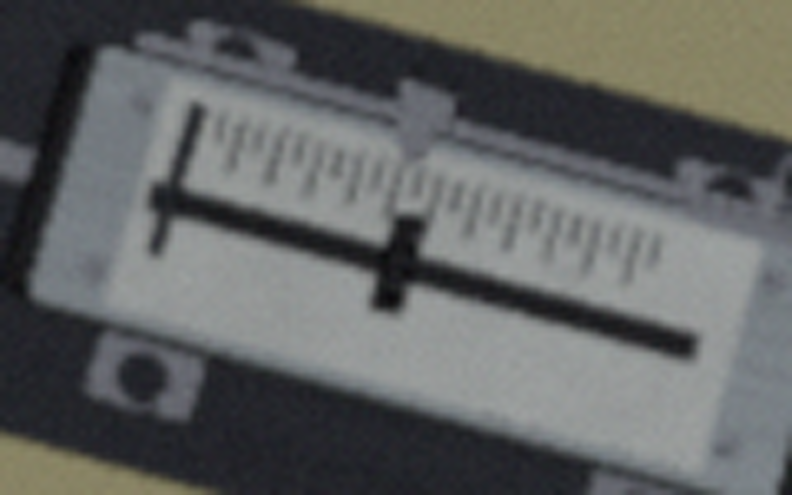

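The pointer is home, with its end at (196,108). The tell-tale at (396,262) stands in line with the nose at (413,158), and the robot is clear, so I'll hand in.

```bash
python3 -c "
from station import robot
print(robot.hand_in())"
```

```text
the job is handed in; nothing more can be done
None
```

I've handed the job in, but it returned no verdict: I zeroed the tell-tale, held the pointer level with the clip's nose (within about 1 mm by camera) for over two seconds, and eased the handle home; the last picture shows the tell-tale standing level with the nose.

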